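# Open the specimen canister by its thumb notch

## Task

Open the courier's round specimen canister for the next technician: its press-on lid can sit at any angle, so run a fingertip along the front of the lid's rim until you find the thumb notch, and press down the key at the bottom of the notch so that the round flap springs open by itself. Then take the hand away and let the flap stand wide open, with the key back up. Use only a fingertip: grip and lift nothing, leave the canister standing where it is and leave the things around it alone.

Things in the scene. Friction and masses are not known exactly. Their poses are not given: they have to be found in the camera images.
- canister: Round white specimen canister, orange band, charcoal lid; loose, 1.1 to 1.7 kg, 172 mm across the lid, 124 mm high. Origin: centre of its underside, z up along its axis; its -x side is its front and faces the robot within 0.25 rad. The lid sits tight and does not turn under a sweeping finger.
- rim_centre (a point): On the canister's axis at the height of the rim, 124 mm above its underside; axes as the canister's. The rim is a flat ring from radius 51 to 82 mm, rounded off to radius 85 mm outside. Inside radius 50 mm lies the round flap, flush with the rim.
- rim_front (a point): On top of the rim at the canister's front (-x), radius 75 mm. One thumb notch breaks the rim; its place is not given and is hard to see (same charcoal plastic): its middle lies up to 1.2 rad round the rim to either side of this point. It spans radius 57 mm to the open outer edge and 0.66 rad of arc (49 mm long at radius 75, 37 mm at radius 57), with upright end walls.
- key (a joint): Sprung key that forms the whole bottom of the notch, 7 mm below the rim. Value: its travel straight down in m, 0 up, 0.005 fully down (12 mm below the rim). It starts to give at about 2 N and is fully down at about 6 N; the flap's catch is free from about 0.0035.
- flap (a joint): Angle of the round flap, 100 mm across, in rad: 0 shut and latched, 1.35 wide open. It is hinged on the side of the lid opposite the notch, and a weak spring (about 0.5 N at its edge) lifts it by itself once the catch is free; it rests softly against a hand that is still above it and opens on when the hand is gone.
- tube_rack: Clear six-place tube rack with two capped tubes in it, 42 x 150 mm, 89 mm high over the tubes, loose, behind the canister. Origin: centre of its underside. Leave alone.
- scanner: Black hand barcode scanner lying on the shelf, 199 x 57 x 36 mm, loose, at the robot's right. Origin: centre of its underside. Leave alone.
- sample_cup: White specimen cup with a red screw lid, 49 mm across, 60 mm high, loose, behind the canister. Origin: centre of its underside. Leave alone.
- marker: Black-capped white marker pen lying on the shelf, 131 mm long, 16 mm thick, loose, to the right of the canister. Origin: centre of its underside. Leave alone.

How it is judged:
On the way, in this order (a step that is already met when the one before it is completed fails the run):
1. a fingertip rests on the lid of the shut canister, the key still up (contact force between the fingers and canister above 0.3 N and value of joint key below 0.001 m and value of joint flap below 0.03 rad).
2. the key in the notch is pressed down by a finger (value of joint key above 0.003 m and contact force between the fingers and canister above 0.5 N).
3. the flap springs open (value of joint flap above 0.25 rad).
At the end, for the whole second after the job is handed in: The flap stands open by more than 1.15 rad and at rest, the key is back up (within 1 mm), the canister stands upright (within 0.05 rad) within 30 mm of where it stood, and rack, scanner, cup and marker are within 20 mm of where they were (value of joint flap above 1.15 rad and velocity of joint flap below 0.3 rad/s and value of joint key below 0.001 m and distance of canister from where it was at the start of the episode below 0.03 m and angle between canister's own z axis and vertical below 0.05 rad and linear speed of canister below 0.02 m/s and distance of each of tube_rack, scanner, sample_cup, marker from where it was at the start of the episode below 0.02 m); the robot touches nothing.
It fails at once if the canister is lifted or tipped (height (world z) of canister above 0.012 m or angle between canister's own z axis and vertical above 0.15 rad).
It fails at once if the canister is shoved away by more than 40 mm (distance of canister from where it was at the start of the episode above 0.04 m).
It fails at once if a thing beside the canister is lifted or pushed away (distance of any of tube_rack, scanner, sample_cup, marker from where it was at the start of the episode above 0.03 m).
It also fails if it takes over 72 s, if anything falls off the work surface, if the arm or the gripper's body presses on something with over 40 N, if the wrist force passes 120 N, or if a joint passes its speed limit or range.

## Robot

A 7-joint arm with a two-finger parallel gripper is mounted at the origin on a cart in front of the work surface, level with it; the furniture and walls round the work are solid. World frame = base frame: x ahead of the robot, y to its left, z up, the work surface at z = 0. Lengths are in m, angles in rad, forces in N, time in s.
With the tool pointing down it reaches from about 0.4 to 0.85 m from the base axis. Payload 10.4 kg.
Tool frame: the origin (TCP) lies on the centre line of the jaws, within the pads' length; the fingertips stand 11 mm ahead of it and the grasp point (between the pads) lies 8 mm behind it; z points along the fingers, y is the direction in which the jaws open and shut (so a half turn about z gives the same grasp; the last joint's range is limited). The gripper opens to 87 mm and grips with 3 to 60 N. Pads are 19 mm wide; open, the fingers measure 117 mm over their backs; the gripper's body (75 mm by 190 mm) begins 51 mm behind the grasp point.
Start: joints at [1.208, 0.332, -0.065, 1.46, 0.022, 1.35, -0.088], TCP at [0.208, -0.589, 0.234] pointing down, gripper open.
Joint ranges: [-2.6, 2.6], [-0.5, 2.12], [-1.47, 1.34], [0.16, 2.42], [-1.27, 4.41], [0.06, 2.06], [-2.6, 2.6]. Speed limits (rad/s): [2.22, 2.22, 2.79, 2.79, 3.14, 3.14, 3.14].

## Interface

Orientations are given as a 3x3 rotation matrix whose columns are the frame's x, y, z axes.
In Python, from station import observe, capture, camera_params, sign_off, look_for, trace gives the robot as it stands.
- The arm moves only by the tool apply_moves, never from a script. Its argument "rows" is a list of rows, each an object of numbers: "x", "y", "z": the shift along the tool's x, y, z in mm; "rx", "ry", "rz": the turn, a rotation vector about the tool's x, y, z in degrees. A call has 1 to 5 rows; each row is the pose to reach, as a shift and turn from the pose commanded when the call began, along the tool's axes at that moment; what a row does not reach only later rows make up. A row lasts 1/12 s, in which the tool goes at most 41.7 mm and 7.16 degrees, less where a joint would pass 70% of its speed; a pose out of reach is approached as far as the arm can. A call with a gripper value outside its range is refused whole. "fingers" is the finger opening in mm, from 0 to 87, set as the call begins (left out, the last holds). The fingers move at their own pace and stop on an object; "grip_force" is the grip in N (left out, the last holds). Time passes only in rows, so rows that repeat a pose let the fingers close. It gives the time, the measured TCP pose, the force and the opening at its end, in the units of the state.
- observe(): the state, without advancing time (a new reading comes with each control period).
- capture(name): name is "side" or "top"; returns the picture (400x640x3 uint8, red, green, blue); there is no depth.
- camera_params(name): a dict with "camera_matrix" (3x3 intrinsics, pixels), "eye" and "rotation" of the camera in the world. Camera axes: x right, y down, z forward; pixel columns grow to the right and rows downward; lengths in m; the calibration is good to about 2 mm. A picture is of the moment at which its call begins. camera_params takes no time and is no camera call.
- sign_off(): hands the job in, once; it reports no verdict.
Trained networks look in the newest picture that a camera, given by its name, has taken for a name from the list of things; names that differ only in an ending like _2 or _b are one class to them, and where a whole thing is asked for, a point or a joint stands for the part that bears it (a point fixed in the world has none). Each returns a list of dicts, best first, with "score" (0 to 1); they miss things now and then, are a little off and sometimes report something else, mostly with a low value. They report only what shows in the picture. A call takes as long as a camera call.
- look_for(target, camera): "rect" ([left, top, width, height] in pixels, round what is visible of it).
- trace(target, camera): "mask" (400x640 bool, what is visible of it) and "rect" ([left, top, width, height] in pixels, round what is visible of it).
The state is a dict: "time": time; "q": joint angles; "qd": joint speeds; "effort": joint torques, N m; "tcp_pos": TCP position; "orientation": TCP orientation; "contact_force": force on the tool from outside, world axes, zero at the start; "torque": the same for the moment, N m; "gripper_width": finger opening in m.
Only numpy, scipy, OpenCV 4.12 (cv2) and the standard library are available. Lean on these libraries where they do the work, as an engineer would, in place of code of your own. Each camera call takes 0.05 s, during which the arm holds its last target.

## Working session

There is one attempt and no reset: what is moved stays moved. The work goes in short steps, Python scripts to look and compute and a tool call to move; the robot and the scene stay as the last step left them, time stands still between calls to the robot, and variables do not carry over. Pictures are saved under pics/ and viewed, and the job is handed in when it is done.

Besides the shell and the picture viewer there is one more tool, called after ">>>" as name(argument=value, ...) on one line, values as JSON. apply_moves: Moves the arm, as the interface text tells. Its arguments: {"type":"object","properties":{"rows":{"type":"array","items":{"type":"object","properties":{"x":{"type":"number"},"y":{"type":"number"},"z":{"type":"number"},"rx":{"type":"number"},"ry":{"type":"number"},"rz":{"type":"number"}}}},"fingers":{"type":"number"},"grip_force":{"type":"number"}},"required":["rows"]}

```bash
mkdir -p pics; ls; python3 - <<'E'
from station import *
import cv2
for n in ["side","top"]:
    im=capture(n); cv2.imwrite(f"pics/{n}0.png",im[:,:,::-1])
    p=camera_params(n); print(n,p)
    for t in ["canister","rim_centre","key","flap"]:
        try:
            r=look_for(t,n); print(t,[(x['rect'],round(x['score'],2)) for x in r[:3]])
        except Exception as e: print(t,e)
o=observe(); print({k:(v.round(3).tolist() if hasattr(v,'round') and hasattr(v,'tolist') else v) for k,v in o.items()})
E
```

```text
pics
side {'camera_matrix': array([[494.90577741,   0.        , 315.18576425],
       [  0.        , 494.90577741, 202.90625622],
       [  0.        ,   0.        ,   1.        ]]), 'eye': array([0.56293387, 0.67722282, 0.86702816]), 'rotation': array([[-0.99980953,  0.01625351,  0.01080414],
       [ 0.00348737,  0.69345221, -0.72049418],
       [-0.01920272, -0.72031927, -0.69337681]])}
canister [([299.4, 206.4, 85.5, 98.0], 0.74)]
rim_centre [([302.2, 205.2, 84.1, 100.4], 0.88)]
key [([349.6, 210.8, 20.1, 8.8], 0.49)]
flap [([322.8, 219.5, 47.2, 35.8], 0.87)]
top {'camera_matrix': array([[499.51708188,   0.        , 323.26023213],
       [  0.        , 499.51708188, 196.81712805],
       [  0.        ,   0.        ,   1.        ]]), 'eye': array([ 0.52350751, -0.0942037 ,  1.13535255]), 'rotation': array([[ 0.01592093, -0.99657479,  0.0811493 ],
       [-0.99983267, -0.01513654,  0.01027206],
       [-0.00900856, -0.08129926, -0.99664902]])}
canister [([237.2, 195.7, 84.3, 85.8], 0.63), ([311.7, 148.3, 22.1, 16.6], 0.42)]
rim_centre [([237.4, 198.2, 81.0, 82.1], 0.66)]
key [([297.1, 245.9, 21.5, 26.1], 0.63)]
flap [([257.1, 214.7, 47.8, 51.4], 0.57)]
{'time': 0.5, 'q': [1.208, 0.332, -0.065, 1.46, 0.022, 1.35, -0.089], 'qd': [-0.0, -0.002, 0.001, -0.0, 0.003, -0.001, -0.001], 'effort': [-0.002, -62.257, 0.024, -38.985, -0.061, 0.032, 0.0], 'tcp_pos': [0.208, -0.589, 0.234], 'orientation': [[0.943, 0.333, 0.0], [0.333, -0.943, -0.0], [0.0, 0.0, -1.0]], 'contact_force': [0.278, 0.698, 0.22], 'torque': [0.0, 0.084, 0.003], 'gripper_width': 0.08708905733486115}
```

View pics/side0.png

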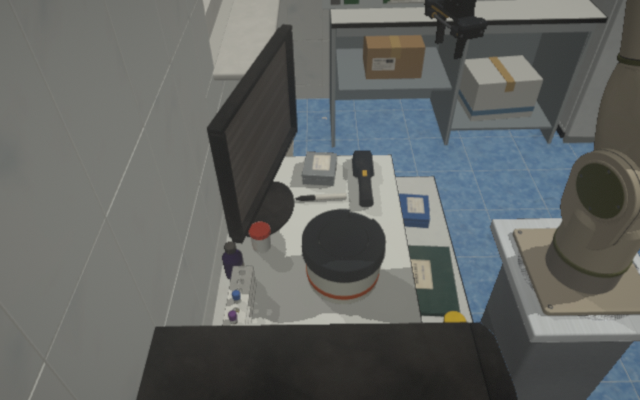

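View pics/top0.png

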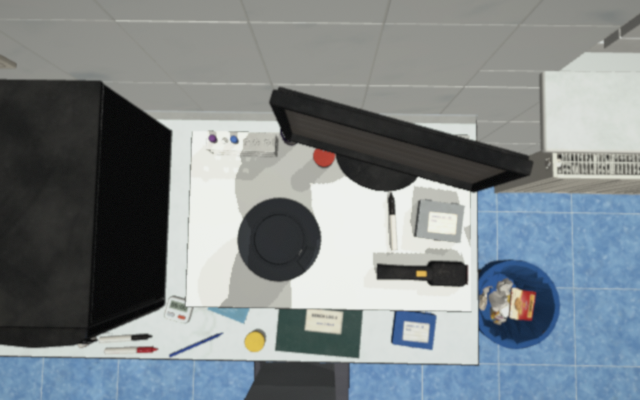

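```bash
python3 - <<'E'
import cv2,numpy as np
a=cv2.imread("pics/top0.png")[185:290,225:335]; b=cv2.imread("pics/side0.png")[195:310,290:395]
f=lambda a:cv2.resize(np.clip((a.astype(float)/255)**.5*255,0,255).astype(np.uint8),(400,400),interpolation=cv2.INTER_CUBIC)
cv2.imwrite("pics/zoom0.png",np.hstack([f(a),f(b)]))
E
```

```text
(no output)
```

View pics/zoom0.png

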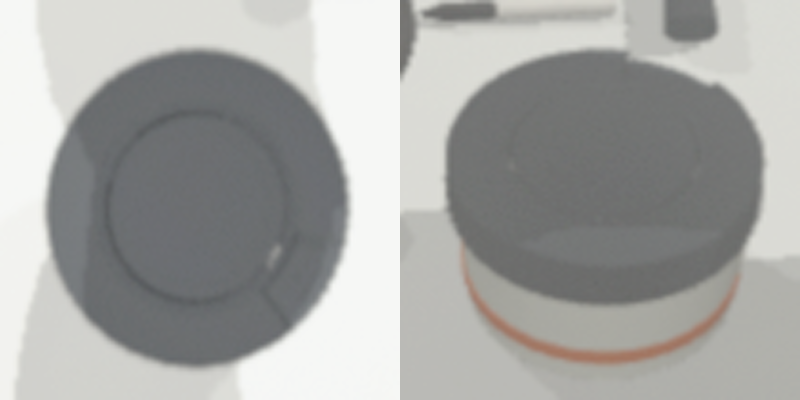

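The top view shows the rim as a dark disc. A step outlines the notch at its front right, about (297–320, 246–272) px. The side view agrees, with a nick at about (366, 220) px. Next I'll turn these into positions.

```bash
cat > h.py <<'E'
import numpy as np
from station import camera_params
def ray(n,uv,z):
    p=camera_params(n); d=np.asarray(p['rotation'])@np.linalg.inv(p['camera_matrix'])@np.array([uv[0],uv[1],1.])
    e=np.asarray(p['eye']); return e+d*(z-e[2])/d[2]
def proj(n,X):
    p=camera_params(n); c=np.asarray(p['rotation']).T@(np.asarray(X)-p['eye']); u=p['camera_matrix']@c; return u[:2]/u[2]
E
python3 - <<'E'
from h import *; from station import *
import cv2
from scipy.optimize import least_squares
im=capture("top"); cv2.imwrite("pics/top1.png",im[:,:,::-1])
r=trace("canister","top"); m=r[0]['mask']; print(r[0]['rect'],r[0]['score'])
cs,_=cv2.findContours(m.astype(np.uint8),cv2.RETR_EXTERNAL,cv2.CHAIN_APPROX_NONE); c=max(cs,key=cv2.contourArea)[:,0,:]
# world pts at lid outer edge height ~0.119, R=.086
P=np.array([ray("top",q+0.0,0.118)[:2] for q in c])
s=least_squares(lambda v:np.hypot(P[:,0]-v[0],P[:,1]-v[1])-v[2],[.4,0,.086],loss='soft_l1',f_scale=.002); print("canister fit",s.x, np.std(s.fun))
C=s.x[:2]
for k in ["key","flap"]:
    t=trace(k,"top")
    for e in t[:2]:
        ys,xs=np.nonzero(e['mask']); q=ray("top",(xs.mean(),ys.mean()),.117 if k=="key" else .124)[:2]
        d=q-C; print(k,e['score'],q,np.hypot(*d),np.arctan2(d[1],d[0])-np.pi if d[1]>0 else np.arctan2(d[1],d[0])+np.pi)
# notch corners from zoom (px)
for z in [(297,237),(342,240),(266,291),(290,328)]:
    uv=(225+z[0]*110/400,185+z[1]*105/400); d=ray("top",uv,.124)[:2]-C
    print(uv,np.hypot(*d),(np.arctan2(d[1],d[0])+np.pi))
for k in ["scanner","marker","sample_cup","tube_rack"]:
    t=look_for(k,"top"); 
    if t: R=t[0]['rect']; print(k,t[0]['score'],ray("top",(R[0]+R[2]/2,R[1]+R[3]/2),.02))
E
```

```text
[236.0, 197.0, 84.9, 84.4] 0.94
canister fit [0.51991629 0.00477351 0.08456454] 0.0007165523149401769
key 0.64 [ 0.4839137 -0.0552561] 0.0699981543059657 1.0305627036379965
flap 0.71 [0.52002236 0.00490889] 0.00017198233036427033 -2.2354183210547
(306.675, 247.2125) 0.05909170526786894 1.2884138584157572
(319.05, 248.0) 0.08360168512777039 1.3581634020654099
(298.15, 261.3875) 0.060374392390486316 0.7270904209855464
(304.75, 271.1) 0.08378170357700808 0.6968931008997035
scanner 0.96 [ 0.44397111 -0.3018369   0.02      ]
marker 0.84 [ 0.5646368  -0.24020562  0.02      ]
sample_cup 0.61 [ 0.7081896  -0.08355919  0.02      ]
tube_rack 0.58 [0.73520553 0.10468109 0.02      ]
```

The circle fit gives a lid centre at (0.520, 0.005) with radius 84.6 mm, against 85 mm expected. The notch ends lie at about 0.71 and 1.32 rad, so its middle is about 1.02 rad to the robot's right of the front. The key mask gives 1.03 rad at 70 mm radius. I'll bring the closed fingertip over the rim at about 0.35 rad and sweep from there.

>>> apply_moves(rows=[{"x": 28,"y": -30},{"x": 56,"y": -60},{"x": 84,"y": -91},{"x": 112,"y": -121},{"x": 140,"y": -152}], fingers=0, grip_force=10)

```text
schema error: expected keys x, y, z, rx, ry, rz
```

>>> apply_moves(rows=[{"x": 28,"y": -30},{"x": 56,"y": -60},{"x": 84,"y": -91},{"x": 112,"y": -121},{"x": 140,"y": -152}])

```text
schema error: expected keys x, y, z, rx, ry, rz
```

>>> apply_moves(rows=[{"x": 28,"y": -30},{"x": 56,"y": -60},{"x": 84,"y": -91},{"x": 112,"y": -121},{"x": 140,"y": -152}])

```text
schema error: expected keys x, y, z, rx, ry, rz
```

>>> apply_moves(rows=[{"x": 28,"y": -30,"z": 0,"rx": 0,"ry": 0,"rz": 0},{"x": 56,"y": -60,"z": 0,"rx": 0,"ry": 0,"rz": 0},{"x": 84,"y": -91,"z": 0,"rx": 0,"ry": 0,"rz": 0},{"x": 112,"y": -121,"z": 0,"rx": 0,"ry": 0,"rz": 0},{"x": 140,"y": -152,"z": 0,"rx": 0,"ry": 0,"rz": 0}], fingers=0, grip_force=10)

```text
time: 1.32
tcp_pos: [0.2901, -0.3976, 0.2336]
orientation: [[0.943, 0.333, 0.0], [0.333, -0.943, -0.001], [-0.0, 0.001, -1.0]]
contact_force: [0.4, 0.1, 0.4]
gripper_width: 0.0613
```

>>> apply_moves(rows=[{"x": 28,"y": -30,"z": 0,"rx": 0,"ry": 0,"rz": 0},{"x": 56,"y": -60,"z": 0,"rx": 0,"ry": 0,"rz": 0},{"x": 84,"y": -91,"z": 0,"rx": 0,"ry": 0,"rz": 0},{"x": 112,"y": -121,"z": 0,"rx": 0,"ry": 0,"rz": 0},{"x": 140,"y": -152,"z": 0,"rx": 0,"ry": 0,"rz": 0}])

```text
time: 1.73
tcp_pos: [0.3713, -0.2077, 0.2339]
orientation: [[0.943, 0.333, 0.001], [0.333, -0.943, -0.001], [0.0, 0.001, -1.0]]
contact_force: [1.4, 0.1, 0.6]
gripper_width: 0.0279
```

>>> apply_moves(rows=[{"x": 28,"y": -30,"z": 0,"rx": 0,"ry": 0,"rz": 0},{"x": 56,"y": -60,"z": 0,"rx": 0,"ry": 0,"rz": 0},{"x": 84,"y": -91,"z": 0,"rx": 0,"ry": 0,"rz": 0},{"x": 112,"y": -121,"z": 0,"rx": 0,"ry": 0,"rz": 0},{"x": 140,"y": -152,"z": 0,"rx": 0,"ry": 0,"rz": 0}])

```text
time: 2.15
tcp_pos: [0.4526, -0.0178, 0.234]
orientation: [[0.943, 0.333, 0.001], [0.333, -0.943, -0.001], [0.001, 0.001, -1.0]]
contact_force: [1.1, -1.1, -0.1]
gripper_width: 0.0017
```

>>> apply_moves(rows=[{"x": 0,"y": 0,"z": 0,"rx": 0,"ry": 0,"rz": 0},{"x": 0,"y": 0,"z": 0,"rx": 0,"ry": 0,"rz": 0},{"x": 0,"y": 0,"z": 0,"rx": 0,"ry": 0,"rz": 0}])

```text
time: 2.4
tcp_pos: [0.452, -0.0201, 0.2335]
orientation: [[0.943, 0.333, -0.0], [0.333, -0.943, -0.0], [-0.0, 0.0, -1.0]]
contact_force: [0.9, -1.0, 0.3]
gripper_width: 0.0006
```

```bash
python3 - <<'E'
from h import *; from station import *
import cv2
o=observe(); print(o['time'],np.round(o['tcp_pos'],4),np.round(o['contact_force'],2),np.round(o['q'],2),o['gripper_width'])
a=[capture(n)[:,:,::-1] for n in ("top","side")]
cv2.imwrite("pics/b.png",np.hstack([a[0][100:350,150:450],a[1][100:350,250:550]]))
E
```

```text
2.4 [ 0.452  -0.0201  0.2335] [ 0.91 -0.99  0.25] [ 0.64 -0.02 -0.68  1.86 -0.01  1.3  -1.26] 0.0006069378701507608
```

View pics/b.png

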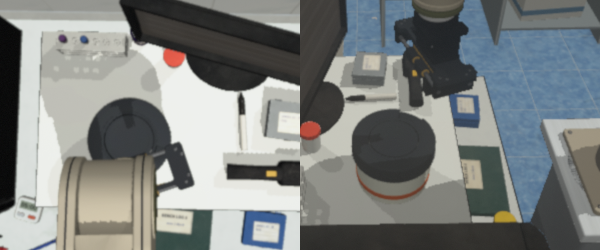

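```bash
python3 - <<'E'
from h import *
for n in ("top","side"):
  print(n,proj(n,(.452,-.0201,.2225)),proj(n,(.452,-.0201,.40)))
  import cv2
from station import *
a=[capture(n)[:,:,::-1] for n in ("top","side")]
cv2.imwrite("pics/c.png",np.hstack([cv2.resize(a[0][200:320,220:360],(420,360)),cv2.resize(a[1][100:310,280:440],(380,500))[:360]]))
cv2.imwrite("pics/side2.png",a[1])
E
```

```text
top [286.2658053  276.51616363] [276.17680897 285.98358579]
side [378.27183642 191.89387106] [385.63798266 113.5559035 ]
```

View pics/c.png

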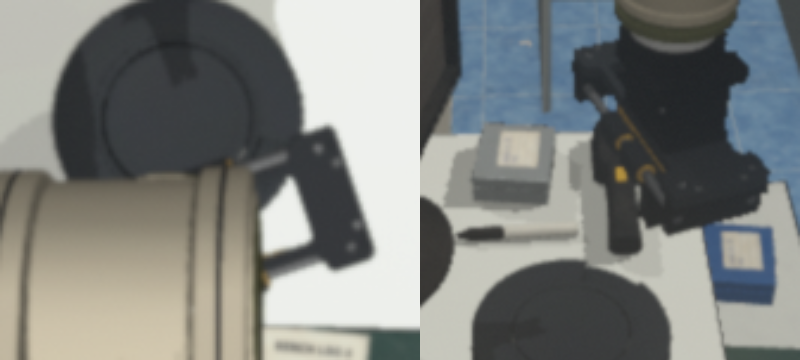

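View pics/side2.png

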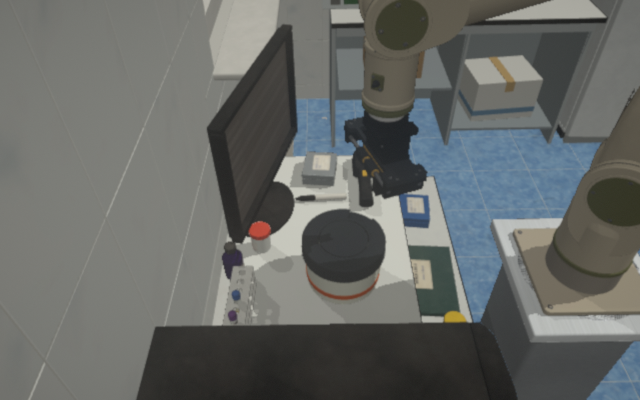

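The fingertip is over the front rim at radius 72 mm and 0.35 rad. The forearm hides part of the lid in the top view, about (215–305, 255–340) px. Lowering it in stages to touch the rim.

>>> apply_moves(rows=[{"x": 0,"y": 0,"z": 25,"rx": 0,"ry": 0,"rz": 0},{"x": 0,"y": 0,"z": 50,"rx": 0,"ry": 0,"rz": 0},{"x": 0,"y": 0,"z": 75,"rx": 0,"ry": 0,"rz": 0},{"x": 0,"y": 0,"z": 88,"rx": 0,"ry": 0,"rz": 0},{"x": 0,"y": 0,"z": 88,"rx": 0,"ry": 0,"rz": 0}])

```text
time: 3.02
tcp_pos: [0.4503, -0.0205, 0.1429]
orientation: [[0.943, 0.332, -0.004], [0.332, -0.943, 0.001], [-0.004, -0.002, -1.0]]
contact_force: [0.1, 0.7, 0.4]
gripper_width: 0.0004
```

>>> apply_moves(rows=[{"x": 0,"y": 0,"z": 2,"rx": 0,"ry": 0,"rz": 0},{"x": 0,"y": 0,"z": 4,"rx": 0,"ry": 0,"rz": 0},{"x": 0,"y": 0,"z": 6,"rx": 0,"ry": 0,"rz": 0},{"x": 0,"y": 0,"z": 6,"rx": 0,"ry": 0,"rz": 0},{"x": 0,"y": 0,"z": 6,"rx": 0,"ry": 0,"rz": 0}])

```text
time: 3.43
tcp_pos: [0.4525, -0.0198, 0.1401]
orientation: [[0.943, 0.333, 0.001], [0.333, -0.943, -0.0], [0.001, 0.001, -1.0]]
contact_force: [0.2, -0.1, -0.0]
gripper_width: 0.0004
```

>>> apply_moves(rows=[{"x": 0,"y": 0,"z": 1,"rx": 0,"ry": 0,"rz": 0},{"x": 0,"y": 0,"z": 2,"rx": 0,"ry": 0,"rz": 0},{"x": 0,"y": 0,"z": 3,"rx": 0,"ry": 0,"rz": 0},{"x": 0,"y": 0,"z": 3,"rx": 0,"ry": 0,"rz": 0}])

```text
time: 3.77
tcp_pos: [0.4521, -0.0197, 0.1364]
orientation: [[0.943, 0.333, -0.0], [0.333, -0.943, -0.0], [-0.0, -0.0, -1.0]]
contact_force: [-0.5, -1.1, -0.1]
gripper_width: 0.0006
```

>>> apply_moves(rows=[{"x": 0,"y": 0,"z": 1,"rx": 0,"ry": 0,"rz": 0},{"x": 0,"y": 0,"z": 2,"rx": 0,"ry": 0,"rz": 0},{"x": 0,"y": 0,"z": 2,"rx": 0,"ry": 0,"rz": 0},{"x": 0,"y": 0,"z": 2,"rx": 0,"ry": 0,"rz": 0}])

```text
time: 4.1
tcp_pos: [0.4523, -0.0197, 0.1353]
orientation: [[0.943, 0.333, 0.0], [0.333, -0.943, -0.001], [-0.0, 0.001, -1.0]]
contact_force: [-4.5, 0.8, 11.4]
gripper_width: 0.0002
```

Contact on the rim: the tip is at 124 mm with about 11 N. I'll ease the force and work out the arc sweep.

```bash
python3 - <<'E'
from h import *; from station import *
o=observe(); R=np.array(o['orientation']); p=np.array(o['tcp_pos']); C=np.array([.5199,.0048])
d=p[:2]-C; a0=np.arctan2(-d[1],-d[0]); print(np.hypot(*d),a0,o['contact_force'])
for a in np.arange(.40,1.07,.05):
    q=np.array([*(C-.071*np.array([np.cos(a),np.sin(a)])),p[2]]); s=R.T@(q-p)*1e3
    print(round(a,2),s.round(1),'rz',round(-np.degrees(a-a0),1))
E
```

```text
0.07187763458734188 0.34743463905792865 [-4.46515093  0.79852424 11.41713698]
0.4 [1.  3.7 0. ] rz -3.0
0.45 [1.3 7.3 0. ] rz -5.9
0.5 [ 1.8 10.8  0. ] rz -8.7
0.55 [ 2.4 14.3  0. ] rz -11.6
0.6 [ 3.3 17.7  0. ] rz -14.5
0.65 [ 4.3 21.1  0. ] rz -17.3
0.7 [ 5.4 24.5  0. ] rz -20.2
0.75 [ 6.8 27.8  0. ] rz -23.1
0.8 [ 8.3 31.   0. ] rz -25.9
0.85 [ 9.9 34.1  0. ] rz -28.8
0.9 [11.7 37.2  0. ] rz -31.7
0.95 [13.7 40.1  0. ] rz -34.5
1.0 [15.8 43.   0. ] rz -37.4
1.05 [18.  45.7  0. ] rz -40.3
```

>>> apply_moves(rows=[{"x": 0,"y": 0,"z": -0.7,"rx": 0,"ry": 0,"rz": 0},{"x": 0,"y": 0,"z": -0.7,"rx": 0,"ry": 0,"rz": 0},{"x": 0,"y": 0,"z": -0.7,"rx": 0,"ry": 0,"rz": 0}])

```text
time: 4.35
tcp_pos: [0.4524, -0.0197, 0.1354]
orientation: [[0.943, 0.333, 0.0], [0.333, -0.943, -0.0], [0.0, 0.0, -1.0]]
contact_force: [-1.3, 0.3, 4.3]
gripper_width: 0.0007
```

>>> apply_moves(rows=[{"x": 0.5,"y": 3.6,"z": 0,"rx": 0,"ry": 0,"rz": -2.9},{"x": 1.0,"y": 7.2,"z": 0,"rx": 0,"ry": 0,"rz": -5.7},{"x": 1.7,"y": 10.8,"z": 0,"rx": 0,"ry": 0,"rz": -8.6},{"x": 2.4,"y": 14.3,"z": 0,"rx": 0,"ry": 0,"rz": -11.5},{"x": 3.2,"y": 17.7,"z": 0,"rx": 0,"ry": 0,"rz": -14.3}])

```text
time: 4.77
tcp_pos: [0.4613, -0.0345, 0.1354]
orientation: [[0.83, 0.559, -0.0], [0.559, -0.83, 0.001], [0.001, -0.001, -1.0]]
contact_force: [-1.9, 4.3, 4.4]
gripper_width: 0.0007
```

>>> apply_moves(rows=[{"x": 0.1,"y": 3.5,"z": 0,"rx": 0,"ry": 0,"rz": -2.9},{"x": 0.4,"y": 7.1,"z": 0,"rx": 0,"ry": 0,"rz": -5.7},{"x": 0.8,"y": 10.6,"z": 0,"rx": 0,"ry": 0,"rz": -8.6}])

```text
time: 5.02
tcp_pos: [0.4678, -0.043, 0.1353]
orientation: [[0.737, 0.676, -0.0], [0.676, -0.737, 0.001], [0.0, -0.001, -1.0]]
contact_force: [-1.1, 2.1, 2.4]
gripper_width: 0.0005
```

```bash
cat > s.py <<'E'
from h import *; from station import *
o=observe(); R=np.array(o['orientation']); p=np.array(o['tcp_pos']); C=np.array([.5199,.0048])
d=p[:2]-C; print(o['time'],'tip z',p[2]-.011,'r',np.hypot(*d),'a',np.arctan2(-d[1],-d[0]),'F',np.round(o['contact_force'],1),'ydir',np.arctan2(R[0,1],-R[1,1]))
E
python3 s.py
```

```text
5.0167 tip z 0.12432455507689759 r 0.07073508319224503 a 0.7423576797669871 F [-1.1  2.1  2.4] ydir 0.7424534789235322
```

Contact has been steady along the rim at 2–4 N up to 0.74 rad. Continuing the sweep; the force should vanish over the notch.

>>> apply_moves(rows=[{"x": 0.1,"y": 3.5,"z": 0,"rx": 0,"ry": 0,"rz": -2.9},{"x": 0.4,"y": 7.1,"z": 0,"rx": 0,"ry": 0,"rz": -5.7},{"x": 0.6,"y": 8.9,"z": 0,"rx": 0,"ry": 0,"rz": -7.2}])

```text
time: 5.27
tcp_pos: [0.4743, -0.0501, 0.135]
orientation: [[0.647, 0.763, -0.0], [0.763, -0.647, 0.0], [-0.0, -0.0, -1.0]]
contact_force: [0.3, -0.0, -0.4]
gripper_width: 0.0004
```

>>> apply_moves(rows=[{"x": 0.1,"y": 3.5,"z": 0,"rx": 0,"ry": 0,"rz": -2.9},{"x": 0.4,"y": 7.1,"z": 0,"rx": 0,"ry": 0,"rz": -5.7},{"x": 0.8,"y": 10.6,"z": 0,"rx": 0,"ry": 0,"rz": -8.6},{"x": 0.8,"y": 10.6,"z": 0,"rx": 0,"ry": 0,"rz": -8.6}])

```text
time: 5.6
tcp_pos: [0.4829, -0.0565, 0.135]
orientation: [[0.526, 0.851, -0.0], [0.851, -0.526, 0.0], [0.0, -0.0, -1.0]]
contact_force: [-0.7, -0.5, -0.1]
gripper_width: 0.0004
```

```bash
python3 s.py; python3 - <<'E'
from h import *; from station import *
import cv2
a=[capture(n)[:,:,::-1] for n in ("top","side")]
cv2.imwrite("pics/d.png",np.hstack([cv2.resize(a[0][180:320,220:360],(400,400)),cv2.resize(a[1][170:310,280:420],(400,400))]))
E
```

```text
5.6 tip z 0.12395190457608911 r 0.07155740533717311 a 1.0279993472141222 F [-0.7 -0.5 -0.1] ydir 1.0170914347461295
```

View pics/d.png

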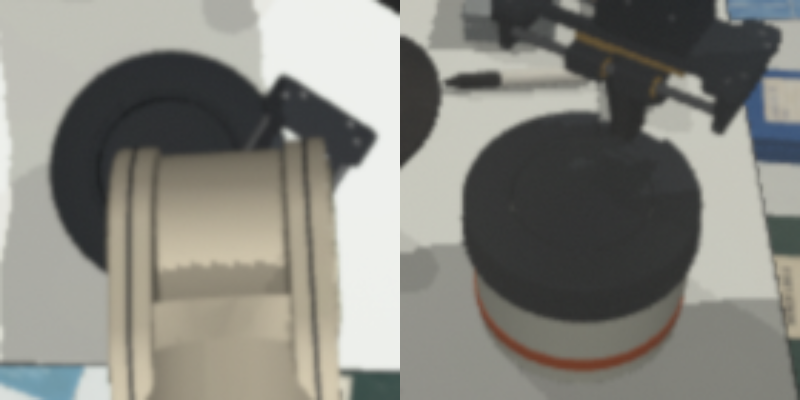

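The force fell to zero at 0.89 rad and stayed there at 1.02 rad, so the tip is over the notch, where the vision placed it. The picture shows the tip at the right front of the lid, at (630, 130) in the right-hand view. Now I'll go down to the key.

>>> apply_moves(rows=[{"x": 0,"y": 0,"z": 1.5,"rx": 0,"ry": 0,"rz": 0},{"x": 0,"y": 0,"z": 3,"rx": 0,"ry": 0,"rz": 0},{"x": 0,"y": 0,"z": 4.5,"rx": 0,"ry": 0,"rz": 0},{"x": 0,"y": 0,"z": 6,"rx": 0,"ry": 0,"rz": 0},{"x": 0,"y": 0,"z": 6,"rx": 0,"ry": 0,"rz": 0}])

```text
time: 6.12
tcp_pos: [0.4825, -0.0561, 0.1289]
orientation: [[0.528, 0.849, -0.0], [0.849, -0.528, -0.0], [-0.0, -0.0, -1.0]]
contact_force: [-0.4, -0.0, -0.9]
gripper_width: 0.0002
```

>>> apply_moves(rows=[{"x": 0,"y": 0,"z": 1,"rx": 0,"ry": 0,"rz": 0},{"x": 0,"y": 0,"z": 2,"rx": 0,"ry": 0,"rz": 0},{"x": 0,"y": 0,"z": 3,"rx": 0,"ry": 0,"rz": 0},{"x": 0,"y": 0,"z": 3,"rx": 0,"ry": 0,"rz": 0}])

```text
time: 6.45
tcp_pos: [0.4828, -0.056, 0.1265]
orientation: [[0.527, 0.85, 0.0], [0.85, -0.527, -0.0], [-0.0, 0.0, -1.0]]
contact_force: [-2.7, 0.4, 5.9]
gripper_width: 0.0005
```

>>> apply_moves(rows=[{"x": 0,"y": 0,"z": 1,"rx": 0,"ry": 0,"rz": 0},{"x": 0,"y": 0,"z": 2,"rx": 0,"ry": 0,"rz": 0},{"x": 0,"y": 0,"z": 2,"rx": 0,"ry": 0,"rz": 0},{"x": 0,"y": 0,"z": 2,"rx": 0,"ry": 0,"rz": 0}])

```text
time: 6.78
tcp_pos: [0.4828, -0.0561, 0.1245]
orientation: [[0.527, 0.85, 0.0], [0.85, -0.527, -0.0], [-0.0, 0.0, -1.0]]
contact_force: [-2.7, 0.0, 3.5]
gripper_width: 0.0004
```

```bash
python3 s.py; python3 - <<'E'
from h import *; from station import *
import cv2
a=[capture(n)[:,:,::-1] for n in ("top","side")]
cv2.imwrite("pics/e.png",np.hstack([cv2.resize(a[0][180:320,220:360],(400,400)),cv2.resize(a[1][170:310,280:420],(400,400))]))
E
```

```text
6.7833 tip z 0.11354357979575883 r 0.07133158434154804 a 1.0231012322486455 F [-2.7  0.   3.5] ydir 1.015150267767045
```

View pics/e.png

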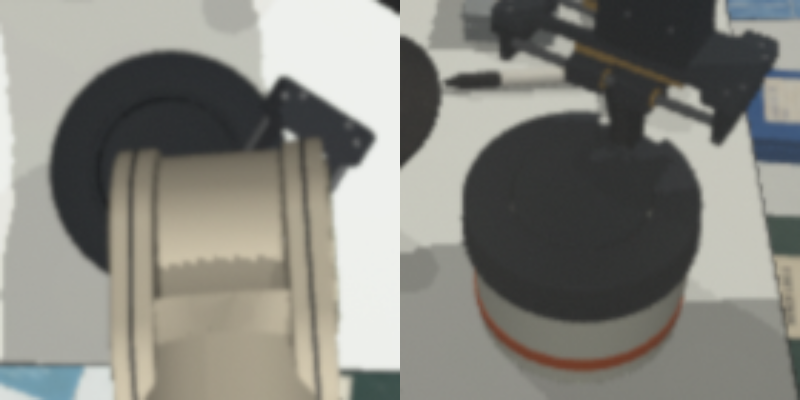

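>>> apply_moves(rows=[{"x": 0,"y": 0,"z": 1,"rx": 0,"ry": 0,"rz": 0},{"x": 0,"y": 0,"z": 1.5,"rx": 0,"ry": 0,"rz": 0},{"x": 0,"y": 0,"z": 1.5,"rx": 0,"ry": 0,"rz": 0},{"x": 0,"y": 0,"z": 1.5,"rx": 0,"ry": 0,"rz": 0},{"x": 0,"y": 0,"z": 1.5,"rx": 0,"ry": 0,"rz": 0}])

```text
time: 7.3
tcp_pos: [0.4828, -0.0561, 0.1233]
orientation: [[0.527, 0.85, 0.0], [0.85, -0.527, -0.0], [-0.0, 0.0, -1.0]]
contact_force: [-4.0, -0.3, 10.2]
gripper_width: 0.0005
```

```bash
python3 s.py; python3 - <<'E'
from h import *; from station import *
import cv2
a=[capture(n)[:,:,::-1] for n in ("top","side")]
cv2.imwrite("pics/f.png",np.hstack([cv2.resize(a[0][180:320,220:360],(400,400)),cv2.resize(a[1][170:310,280:420],(400,400))]))
E
```

```text
7.3 tip z 0.11228564028111675 r 0.07131657544443405 a 1.023979429238043 F [-4.  -0.3 10.2] ydir 1.0152035771837011
```

View pics/f.png

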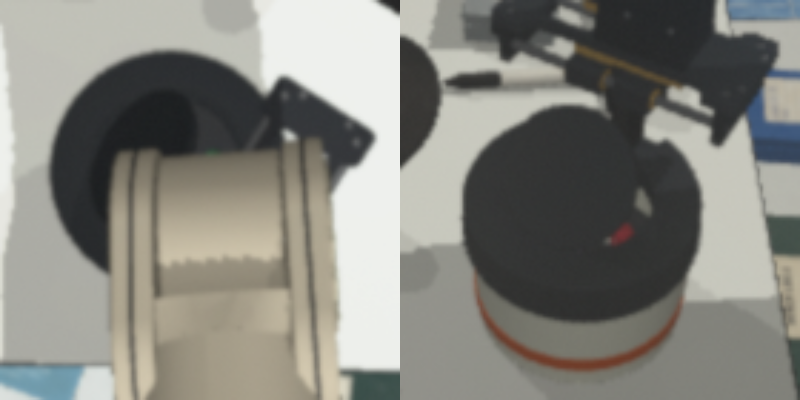

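The flap has sprung up: the right-hand view shows the inside and a red cap at (622, 235). Next I'll lift the hand and withdraw outward, away from the flap.

>>> apply_moves(rows=[{"x": 0,"y": 0,"z": -3,"rx": 0,"ry": 0,"rz": 0},{"x": -1,"y": 0,"z": -8,"rx": 0,"ry": 0,"rz": 0},{"x": -10,"y": 0,"z": -18,"rx": 0,"ry": 0,"rz": 0},{"x": -30,"y": 0,"z": -30,"rx": 0,"ry": 0,"rz": 0},{"x": -55,"y": 0,"z": -45,"rx": 0,"ry": 0,"rz": 0}])

```text
time: 7.82
tcp_pos: [0.4534, -0.102, 0.1677]
orientation: [[0.525, 0.851, -0.0], [0.851, -0.525, 0.001], [0.001, -0.001, -1.0]]
contact_force: [0.0, -0.6, 0.3]
gripper_width: 0.0006
```

>>> apply_moves(rows=[{"x": -25,"y": 0,"z": -20,"rx": 0,"ry": 0,"rz": 0},{"x": -55,"y": 0,"z": -40,"rx": 0,"ry": 0,"rz": 0},{"x": -85,"y": 0,"z": -55,"rx": 0,"ry": 0,"rz": 0},{"x": -115,"y": 0,"z": -65,"rx": 0,"ry": 0,"rz": 0},{"x": -145,"y": 0,"z": -70,"rx": 0,"ry": 0,"rz": 0}])

```text
time: 8.23
tcp_pos: [0.3767, -0.2275, 0.2395]
orientation: [[0.528, 0.85, 0.002], [0.85, -0.528, -0.002], [-0.0, 0.003, -1.0]]
contact_force: [0.7, -0.3, 0.1]
gripper_width: 0.0005
```

```bash
python3 s.py; python3 - <<'E'
from h import *; from station import *
import cv2
a=[capture(n)[:,:,::-1] for n in ("top","side")]
cv2.imwrite("pics/g.png",np.hstack([cv2.resize(a[0][100:350,180:430],(400,400)),cv2.resize(a[1][120:320,220:420],(400,400))]))
E
```

```text
8.2333 tip z 0.22850481329173525 r 0.27284470566216235 a 1.0184259489250307 F [ 0.7 -0.3  0.1] ydir 1.015122320302572
```

View pics/g.png

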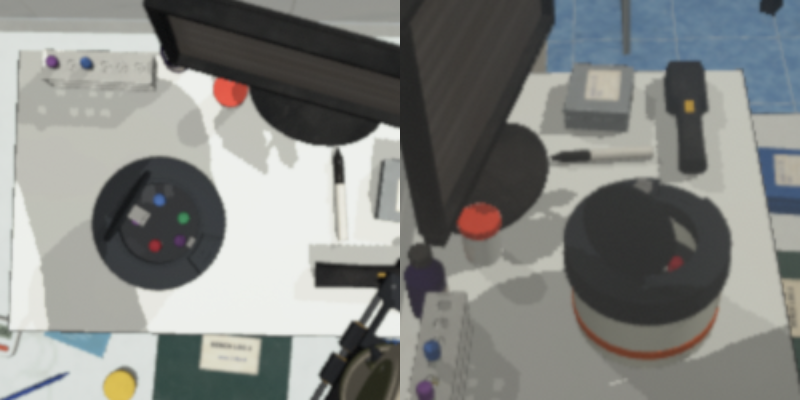

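The flap stands nearly edge-on in the top view, at (127, 205). The lid, the other things and the canister look unmoved. I'll wait a moment, then check positions and flap angle.

>>> apply_moves(rows=[{"x": 0,"y": 0,"z": 0,"rx": 0,"ry": 0,"rz": 0},{"x": 0,"y": 0,"z": 0,"rx": 0,"ry": 0,"rz": 0},{"x": 0,"y": 0,"z": 0,"rx": 0,"ry": 0,"rz": 0},{"x": 0,"y": 0,"z": 0,"rx": 0,"ry": 0,"rz": 0},{"x": 0,"y": 0,"z": 0,"rx": 0,"ry": 0,"rz": 0}])

```text
time: 8.75
tcp_pos: [0.3776, -0.2253, 0.2375]
orientation: [[0.526, 0.85, -0.0], [0.85, -0.526, 0.0], [0.0, -0.0, -1.0]]
contact_force: [0.1, 0.7, -0.1]
gripper_width: 0.0005
```

>>> apply_moves(rows=[{"x": 0,"y": 0,"z": 0,"rx": 0,"ry": 0,"rz": 0},{"x": 0,"y": 0,"z": 0,"rx": 0,"ry": 0,"rz": 0},{"x": 0,"y": 0,"z": 0,"rx": 0,"ry": 0,"rz": 0},{"x": 0,"y": 0,"z": 0,"rx": 0,"ry": 0,"rz": 0},{"x": 0,"y": 0,"z": 0,"rx": 0,"ry": 0,"rz": 0}])

```text
time: 9.17
tcp_pos: [0.3772, -0.226, 0.2377]
orientation: [[0.527, 0.85, -0.0], [0.85, -0.527, -0.0], [-0.0, 0.0, -1.0]]
contact_force: [-0.2, -0.2, -0.6]
gripper_width: 0.0005
```

```bash
python3 s.py; python3 - <<'E'
from h import *; from station import *
import cv2
a=[capture(n)[:,:,::-1] for n in ("top","side")]
d0=cv2.imread("pics/g.png")
C=np.array([.5199,.0048]); A=1.02; out=-np.array([np.cos(A),np.sin(A)]); t=np.array([-out[1],out[0]])
T=a[0].copy()
T=cv2.resize(T[180:300,220:340],(400,400),interpolation=cv2.INTER_CUBIC)
V=T.copy()
for th,col in ((1.15,(0,0,255)),(1.35,(0,255,0))):
    pts=[]
    for f in np.linspace(0,2*np.pi,60):
        u=.05+.05*np.cos(f); v=.05*np.sin(f)
        xy=C-out*.05+out*u*np.cos(th)+t*v; q=proj("top",(*xy,.124+u*np.sin(th))); pts.append((q-[220,180])*400/120)
    cv2.polylines(V,[np.int32(pts)],True,col,1)
cv2.imwrite("pics/i.png",np.hstack([T,V]))
S=cv2.resize(a[1][120:320,220:420],(400,400)); cv2.imwrite("pics/j.png",S)
print("side diff vs before", cv2.absdiff(S,d0[:,400:]).max(), "top diff",cv2.absdiff(cv2.resize(a[0][100:350,180:430],(400,400)),d0[:,:400])[150:300,80:240].max())
r=trace("canister","top"); cs,_=cv2.findContours(r[0]['mask'].astype(np.uint8),cv2.RETR_EXTERNAL,cv2.CHAIN_APPROX_NONE); c=max(cs,key=cv2.contourArea)[:,0,:]
P=np.array([ray("top",q,.118)[:2] for q in c])
from scipy.optimize import least_squares
print(least_squares(lambda v:np.hypot(P[:,0]-v[0],P[:,1]-v[1])-v[2],[.52,0,.085],loss='soft_l1',f_scale=.002).x)
for k in ["scanner","marker","sample_cup","tube_rack"]:
    t_=look_for(k,"top")
    if t_: R=t_[0]['rect']; print(k,t_[0]['score'],ray("top",(R[0]+R[2]/2,R[1]+R[3]/2),.02))
E
```

```text
9.1667 tip z 0.22673709899429584 r 0.2713218229853953 a 1.0170719659815932 F [-0.2 -0.2 -0.6] ydir 1.0153005888727018
side diff vs before 89 top diff 17
[0.5196356  0.00525038 0.08384608]
scanner 0.69 [ 0.44437792 -0.30657568  0.02      ]
marker 0.72 [ 0.55963584 -0.24089572  0.02      ]
sample_cup 0.67 [ 0.70525785 -0.08563525  0.02      ]
tube_rack 0.77 [0.73420522 0.10249734 0.02      ]
```

View pics/i.png

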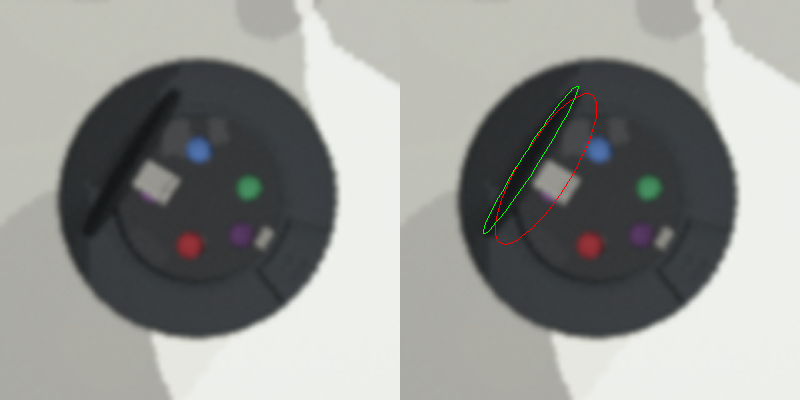

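View pics/j.png

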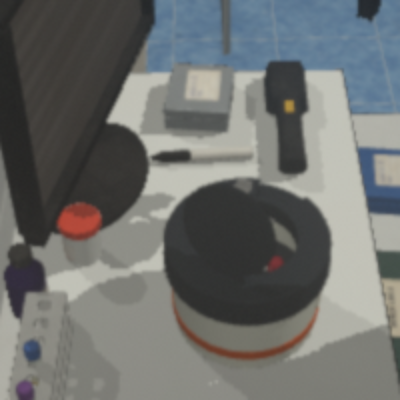

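The flap matches the 1.35 rad outline (green), not the 1.15 rad one (red), and it is still. The canister moved less than 1 mm. Handing in.

```bash
python3 -c "
from station import *
print(sign_off())"
```

```text
the job is handed in; nothing more can be done
None
```

The canister is open: the flap sprang up by itself when I pressed the key, and it now stands wide open with the hand well clear. I handed the job in at about 9 s. Sign-off gives no verdict, so the result below rests on my own checks.

**What I did:** I rested the closed fingertip on the front rim and swept it along at about 2–4 N (the first touch was about 11 N). The contact force vanished over the notch, about 1.02 rad to the robot's right of the front, where the cameras had also placed it. I pressed down about 12 mm below the rim with about 10 N, then withdrew the hand up and outward.

**Last checks:**
- **Flap:** it matches the outline predicted for 1.35 rad in the top view, and the lid looked the same almost 1 s apart.
- **Canister:** it moved less than 1 mm and looks upright.
- **Things around it:** the rack, scanner, cup and marker read within 5 mm of where they were. That spread is probably detector scatter, because the arm never came near them.
- **Robot:** only noise-level force on the tool, so it was touching nothing.
- **Key:** I could judge this only from the picture, where the notch looks as it did before; I did not measure that the key is back up.

One check was not clean: the side view showed some pixel differences between the last two pictures. I put this down to the hand still settling at the edge of the view, but did not look into it further.

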